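Sort tools and offcuts into their trays

ROBOT

A 6-joint arm with a two-finger parallel gripper is mounted at the origin on a cart in front of the work surface, level with it; the furniture and walls round the work are solid. World frame = base frame: x ahead of the robot, y to its left, z up, the work surface at z = 0. Lengths are in m, angles in rad, forces in N, time in s.
With the tool pointing down it reaches from about 0.375 to 0.9 m from the base axis. Payload 3.1 kg.
Tool frame: the origin (TCP) lies on the centre line of the jaws, within the pads' length; the fingertips stand 14 mm ahead of it and the grasp point (between the pads) lies 5 mm behind it; z points along the fingers, y is the line along which they close (so a half turn about z gives the same grasp; the last joint's range is limited). The gripper opens to 87 mm and grips with 3 to 60 N. Pads are 19 mm wide; open, the fingers measure 117 mm over their backs; the gripper's body (75 mm by 190 mm) begins 51 mm behind the grasp point.
Start: joints at [1.119, 0.527, 1.433, -0, 1.181, -0.178], TCP at [0.169, 0.602, 0.237] pointing down, gripper open.
Joint ranges: [-3.08, 3.08], [-0.75, 2.2], [0.22, 2.44], [-1.43, 4.57], [0, 2.65], [-2.85, 2.85]. Speed limits (rad/s): [2.79, 2.79, 3.14, 3.14, 3.14, 3.14].

INTERFACE

Orientations are given as a unit quaternion [x, y, z, w].
In Python, from rig import robot gives the robot as it stands.
- The arm moves only by the tool move_arm, never from a script. Its argument "commands" is a list of rows, each an object with "hand": the finger opening in cm, from 0 to 8.7; "travel": the shift along the tool's x, y, z in cm, a list of three; "twist": the turn, a rotation vector about the tool's x, y, z in degrees, a list of three. In form: [{"hand": hand, "travel": [dx, dy, dz], "twist": [wx, wy, wz]}, ...]. A call has 1 to 5 rows; each row shifts and turns the commanded pose from where the row before left it, along the tool's axes as they then stand; what a row does not reach is not made up. A row lasts 1/12 s, in which the tool goes at most 41.7 mm and 7.16 degrees, less where a joint would pass 70% of its speed; a pose out of reach is approached as far as the arm can. A call is refused whole if a number of a shift passes 4.17 or a number of a turn 7.16, either way. A call with a gripper value outside its range is refused whole. The fingers move at their own pace and stop on an object; "force" is the grip in N (left out, the last holds). Time passes only in rows, so rows that do not move let the fingers close. It gives the time, the measured TCP pose, the force, the opening and the grip force at its end, in the units of the state.
- robot.get_obs(): the state, without advancing time (a new reading comes with each control period).
- robot.camera(name): name is "scene" or "top"; returns a dict with "frame" (400x640x3 uint8, red, green, blue), "fov_y" (degrees; the focal length in pixels is half the picture's height over the tangent of half this angle, whatever the lens; pixels are square), "cx", "cy" (the principal point, pixels), "k1" (the pictures are not rectified: a ray, as slopes to the right and down, at radius r is drawn at 1 + k1 r^2 times it, then the intrinsics apply), "extrinsics" (4x4, takes a point from camera to world coordinates). Camera axes: x right, y down, z forward; pixel columns grow to the right and rows downward; lengths in m; the calibration is good to about 2 mm. A picture is of the moment at which its call begins. There is no depth.
- robot.hand_in(): hands the job in; it is judged then, once.
The state is a dict: "time": time; "q": joint angles; "joint_velocities": joint speeds; "joint_torque": joint torques, N m; "position": TCP position; "tool_rot": TCP orientation; "ft_force": force on the tool from outside, world axes, zero at the start; "moment": the same for the moment, N m; "grip_width": finger opening in m; "grip_force": force on a finger pad.
Only numpy, scipy, OpenCV 4.12 (cv2) and the standard library are available. Lean on these libraries where they do the work, as an engineer would, in place of code of your own. Each camera call takes 0.05 s, during which the arm holds its last target. There are 200 camera calls.

TASK

Clear the mixed handful in the middle of the bench: lay the short screwdriver and the ring spanner in the shallow steel tool tray, and the two wooden blocks in the wooden box. Each tray has two bays: put one thing in each bay, lying flat on the bay's floor, the tools along their bays and the blocks the same way up as you found them. Leave the pencil between them where it lies.

Things in the scene. Friction and masses are not known exactly. Their poses are not given: they have to be found in the camera images.
- tool_tray: Fixed shallow tray of grey sheet steel, 209 x 186 mm (x by y), walls 3 mm thick, rim 26 mm high, floor 3 mm thick. A cross wall at x = 0 parts it into two bays, each 100 mm (x) by 180 mm (y, its length) inside, 24 mm walls, centres at x = -51 and +51 mm, y = 0. Origin: centre of the underside; z up. Stands left or right of the handful, changing places with the wooden box.
- offcut_box: Fixed open wooden box, 264 x 166 mm (x by y), walls 8 mm thick and 32 mm high, floor 6 mm thick. A cross wall of the same height at x = 0 parts it into two bays, each 120 mm (x) by 150 mm (y) inside, centres at x = -64 and +64 mm, y = 0. Origin: centre of the underside, on the bench; z up.
- stubby_driver: Short screwdriver lying on the bench, 155 mm long, fluted round handle 28 mm thick (y = -20 to +78 mm), thin steel shaft (7 mm, axis 13.5 mm up, y = -78 to -20 mm); 0.09 kg. y runs along it from tip to handle end. Origin: middle of its length, on the underside as it lies at the start. Grip across the handle (along x). It can roll about its length.
- driver_grip (a point): Point on the axis of the screwdriver's handle, at the middle of the handle's length, 29 mm from the middle of the whole tool towards the handle's end; the place to grip. Axes as the screwdriver's.
- driver_mid (a point): Point on the screwdriver's axis at the middle of its whole length, 13.5 mm above the bench as it lies.
- ring_spanner: Grey steel double-ended ring spanner lying flat, 143 mm long (y), rings 23 mm across, 9 mm thick, shank 12 mm wide (x) and 7 mm thick; 0.11 kg. Origin: centre of the underside; z up. Grip across the shank at the middle.
- short_block: Beech offcut, plain wooden block, 50 (x) x 80 (y) x 40 mm high; 0.09 kg. Origin: centre of the underside; z up. Grip across the 50 mm.
- square_block: Pale pine offcut, plain wooden block, 45 (x) x 110 (y) x 45 mm high; 0.12 kg. Origin: centre of the underside; z up. Grip across the 45 mm.
- flat_pencil: Loose flat carpenter's pencil, 168 mm long (y), 13 mm wide, 8 mm thick, lying in the middle of the handful; not to be moved. Origin: centre of the underside; z up.

How it is judged:
By the outcome, as a careful person would: the job done as asked, in the order asked, and still so for the second after the job is handed in, with the robot touching nothing.
It also fails if it takes over 96 s, if anything falls off the work surface, if the arm or the gripper's body presses on something with over 40 N, if the wrist force passes 120 N, or if a joint passes its speed limit or range.

## Working session

There is one attempt and no reset: what is moved stays moved. The work goes in short steps, Python scripts to look and compute and a tool call to move; the robot and the scene stay as the last step left them, time stands still between calls to the robot, and variables do not carry over. Pictures are saved under pics/ and viewed, at most 14 in all, crops included, and the job is handed in when it is done.

Besides the shell and the picture viewer there is one more tool, called after ">>>" by a JSON object that holds its "fn" and its "kwargs". move_arm: Moves the arm, as the interface text tells. Its arguments: {"type":"object","properties":{"commands":{"type":"array"},"force":{"type":"number"}},"required":["commands"]}

```bash
mkdir -p pics; cat > h.py <<'E'
import numpy as np, cv2, json
from rig import robot
def snap(name, fn):
    c=robot.camera(name); cv2.imwrite('pics/'+fn+'.png', c['frame'][:,:,::-1])
    np.savez('pics/'+fn+'.npz', **{k:np.array(v) for k,v in c.items()}); return c
def load(fn): return dict(np.load('pics/'+fn+'.npz'))
def world(c,u,v,z):
    f=200/np.tan(np.radians(float(c['fov_y']))/2)
    d=np.array([(u-c['cx'])/f,(v-c['cy'])/f]); s=d.copy()
    for _ in range(30): s=d/(1+c['k1']*(s@s))
    E=c['extrinsics']; r=E[:3,:3]@np.array([s[0],s[1],1]); o=E[:3,3]
    return o+r*(z-o[2])/r[2]
def proj(c,p):
    f=200/np.tan(np.radians(float(c['fov_y']))/2)
    E=c['extrinsics']; q=E[:3,:3].T@(np.array(p)-E[:3,3]); s=q[:2]/q[2]
    s=s*(1+c['k1']*(s@s)); return s*f+np.array([c['cx'],c['cy']])
E
python3 - <<'E'
from h import *
for n in('top','scene'):
    c=snap(n,n+'0'); print(n,c['fov_y'],c['cx'],c['cy'],c['k1'],c['extrinsics'].round(3))
o=robot.get_obs();print(o['position'],o['tool_rot'],o['grip_width'],o['time'])
E
```

```text
top 49.00238524393673 324.02141323594526 200.94258124608027 -0.04472788426617362 [[ 0.025 -0.995  0.096  0.41 ]
 [-0.999 -0.028 -0.026  0.077]
 [ 0.028 -0.095 -0.995  1.047]
 [ 0.     0.     0.     1.   ]]
scene 47.621184014975384 325.37654736261493 201.23637446771798 -0.08525805102200112 [[ 0.867 -0.233  0.441 -0.01 ]
 [-0.499 -0.381  0.778 -0.894]
 [-0.014 -0.894 -0.447  0.604]
 [ 0.     0.     0.     1.   ]]
[0.16863605 0.60117113 0.23567955] [ 1.36436508e-01  9.90648343e-01 -9.17610644e-04 -3.12332775e-04] 0.08673570085483435 0.1
```

View pics/top0.png

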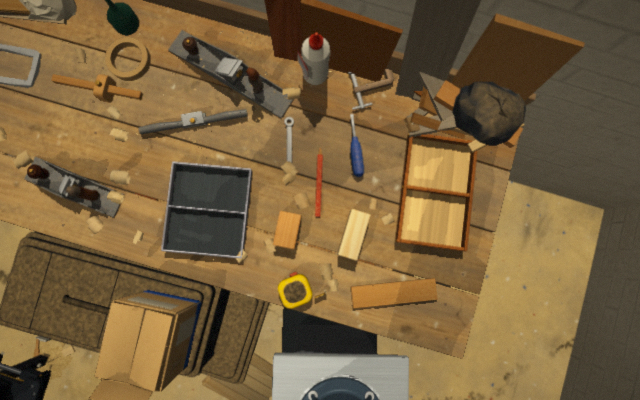

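View pics/scene0.png

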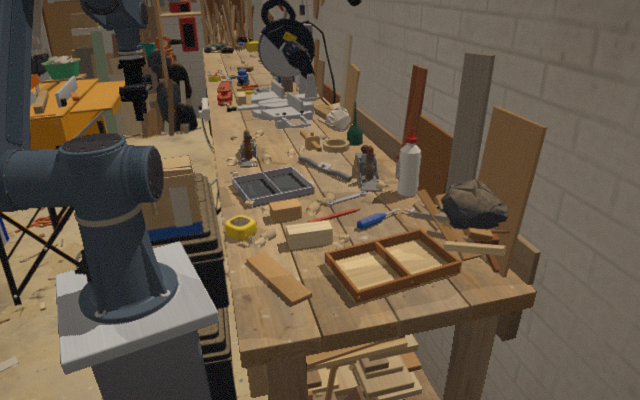

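The top view shows the steel tray at about (207,210) and the wooden box at about (437,195). The handful lies between them: spanner (290,140), driver (357,147), pencil (319,185), beech block (287,230) and pine block (352,235). I'll enlarge it.

```bash
python3 - <<'E'
import cv2
a=cv2.imread('pics/top0.png')
cv2.imwrite('pics/c1.png',cv2.resize(a[105:275,260:380],None,fx=5,fy=3.5*5/3.5,interpolation=2)[:850][0:600])
cv2.imwrite('pics/c1.png',cv2.resize(a[105:255,260:380],None,fx=4,fy=4,interpolation=2))
cv2.imwrite('pics/c2.png',cv2.resize(a[125:275,155:255],None,fx=4,fy=4,interpolation=2))
cv2.imwrite('pics/c3.png',cv2.resize(a[125:275,330:490],None,fx=4,fy=4,interpolation=2))
E
```

```text
(no output)
```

View pics/c1.png

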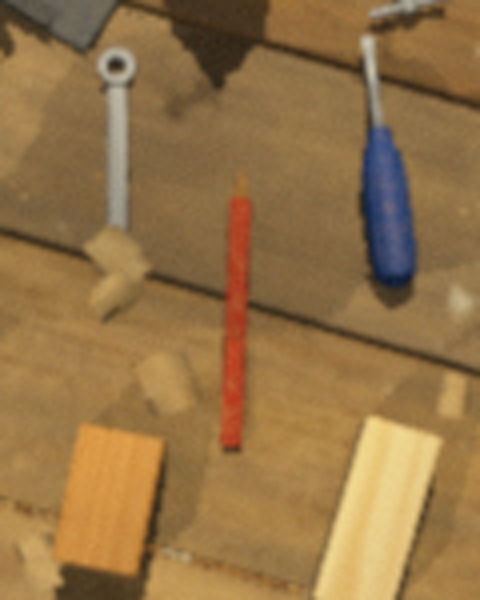

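View pics/c2.png

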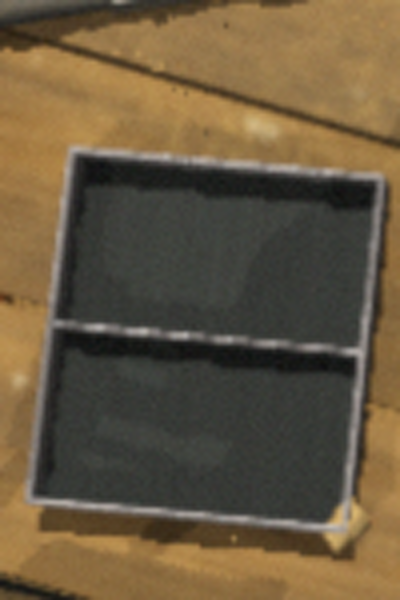

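View pics/c3.png

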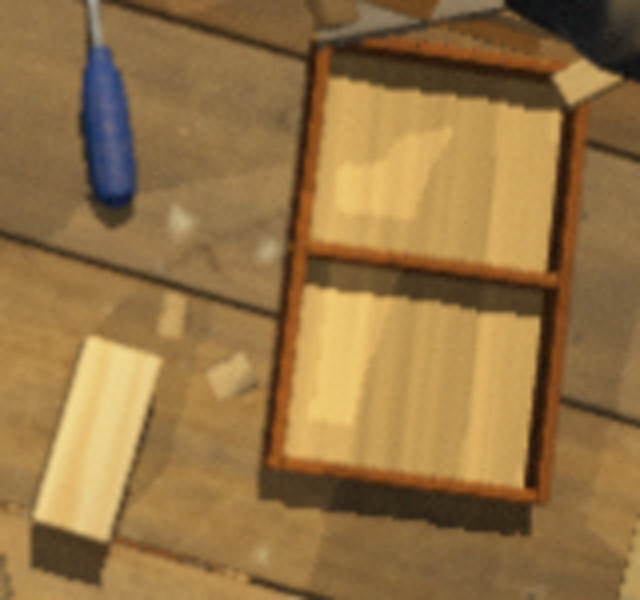

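c1 shows the driver tip at (368,40) and handle end at (400,285), the spanner ring at (117,66) with its shank straight down, the pencil from (241,175) to (231,448), and both block tops. c2 and c3 show the tray and box rims, with offcuts and a rock at the box's far right corner.

```bash
python3 - <<'E'
from h import *
c=load('top0')
def W(ox,oy,pts,z): return np.array([world(c,ox+(x+.5)/4-.5,oy+(y+.5)/4-.5,z)[:2] for x,y in pts])
def rep(n,P,edges=True):
    print(n,'ctr',P.mean(0).round(4));
    for i in range(len(P)):
        d=P[(i+1)%len(P)]-P[i]; print('   ',P[i].round(4),'len %.4f ang %.1f'%(np.hypot(*d),np.degrees(np.arctan2(d[1],d[0]))))
rep('short',W(260,105,[(82,422),(163,438),(140,576),(55,560)],.04))
rep('square',W(330,125,[(88,337),(160,358),(110,542),(35,520)],.045))
rep('tray',W(155,125,[(72,150),(383,176),(348,530),(28,500)],.026))
rep('tdiv',W(155,125,[(55,323),(360,352)],.026))
rep('box',W(330,125,[(318,42),(588,72),(545,503),(268,467)],.032))
rep('bdiv',W(330,125,[(303,248),(558,282)],.032))
rep('drv',W(260,105,[(368,40),(400,285)],.0135))
rep('drvhandle',W(260,105,[(377,128),(400,285)],.0135))
rep('span',W(260,105,[(117,66),(117.5,228)],.007))
rep('pencil',W(260,105,[(241,175),(231,448)],.008))
E
```

```text
short ctr [0.4393 0.1336]
    [0.4829 0.1511] len 0.0474 ang -99.6
    [0.4749 0.1044] len 0.0799 ang 172.3
    [0.3958 0.1151] len 0.0493 ang 80.9
    [0.4036 0.1638] len 0.0803 ang -9.1
square ctr [ 0.4317 -0.02  ]
    [ 0.4899 -0.0129] len 0.0431 ang -104.7
    [ 0.4789 -0.0546] len 0.1089 ang 165.7
    [ 0.3734 -0.0277] len 0.0444 ang 75.1
    [0.3848 0.0152] len 0.1088 ang -15.0
tray ctr [0.4818 0.3232]
    [0.5898 0.4085] len 0.1834 ang -93.2
    [0.5796 0.2253] len 0.2070 ang 176.8
    [0.3729 0.237 ] len 0.1855 ang 86.3
    [0.385  0.4221] len 0.2053 ang -3.8
tdiv ctr [0.4818 0.3233]
    [0.4877 0.4123] len 0.1784 ang -93.8
    [0.4758 0.2343] len 0.1784 ang 86.2
box ctr [ 0.5369 -0.2157]
    [ 0.6705 -0.1479] len 0.1638 ang -94.4
    [ 0.6581 -0.3112] len 0.2585 ang 173.8
    [ 0.401  -0.2834] len 0.1641 ang 84.0
    [ 0.4182 -0.1202] len 0.2539 ang -6.3
bdiv ctr [ 0.5389 -0.2157]
    [ 0.5467 -0.1396] len 0.1530 ang -95.9
    [ 0.531  -0.2918] len 0.1530 ang 84.1
drv ctr [ 0.6465 -0.0224]
    [ 0.7212 -0.0114] len 0.1509 ang -171.7
    [ 0.5719 -0.0333] len 0.1509 ang 8.3
drvhandle ctr [ 0.6194 -0.0256]
    [ 0.667  -0.0178] len 0.0964 ang -170.7
    [ 0.5719 -0.0333] len 0.0964 ang 9.3
span ctr [0.6522 0.1382]
    [0.7019 0.1401] len 0.0996 ang -177.9
    [0.6024 0.1364] len 0.0996 ang 2.1
pencil ctr [0.5545 0.064 ]
    [0.6368 0.0632] len 0.1647 ang 179.4
    [0.4722 0.0648] len 0.1647 ang -0.6
```

```bash
cat >> h.py <<'E'
from scipy.spatial.transform import Rotation as R
def go(*tgts, obs=None):
    "each target: (x,y,z,closing angle deg). prints travel in tool axes as they stand now (travel first), then twist z"
    o=obs or robot.get_obs(); Rm=R.from_quat(o['tool_rot']).as_matrix(); p=np.array(o['position'])
    yaw=np.degrees(np.arctan2(Rm[1,1],Rm[0,1]))
    print('t %.2f pos %s close %.2f tilt %s w %.4f gf %.1f F %s'%(o['time'],p.round(4),yaw,np.degrees(Rm[:2,2]).round(2),o['grip_width'],o['grip_force'],np.round(o['ft_force'],1)))
    for x,y,z,a in tgts:
        d=(np.array([x,y,z])-p)@Rm*100
        print('  travel cm',d.round(2),' twist z deg %.2f'%(-((a-yaw+180)%360-180)))
        p=np.array([x,y,z]); c,s=np.cos(np.radians(a)),np.sin(np.radians(a)); yaw=a
        Rm=np.array([[-s,c,0],[c,s,0],[0,0,-1.]]); Rm[:,0]=np.cross(Rm[:,1],Rm[:,2])
E
python3 - <<'E'
from h import *
go((.618,-.0266,.12,98.3),(.618,-.0266,.016,98.3))
c=load('top0');s=load('scene0')
for x,y in((.638,-.317),(.638,-.127),(.65,-.317),(.638,-.29),(.7,-.3)):
  for z in(0.05,.09,.15): print(x,y,z,proj(c,(x,y,z)).round(),proj(s,(x,y,z)).round())
E
```

```text
t 0.10 pos [0.1686 0.6012 0.2357] close 74.32 tilt [-0.05 -0.1 ] w 0.0867 gf 0.0 F [ 0.1  0.6 -0.2]
  travel cm [-60.24 -48.27  11.64]  twist z deg -23.98
  travel cm [ 0.   0.  10.4]  twist z deg -0.00
0.638 -0.317 0.05 [482. 149.] [454. 258.]
0.638 -0.317 0.09 [489. 146.] [456. 242.]
0.638 -0.317 0.15 [500. 139.] [460. 218.]
0.638 -0.127 0.05 [402. 147.] [400. 222.]
0.638 -0.127 0.09 [406. 143.] [401. 208.]
0.638 -0.127 0.15 [412. 136.] [403. 185.]
0.65 -0.317 0.05 [482. 144.] [458. 256.]
0.65 -0.317 0.09 [489. 140.] [460. 241.]
0.65 -0.317 0.15 [500. 134.] [464. 216.]
0.638 -0.29 0.05 [471. 149.] [446. 252.]
0.638 -0.29 0.09 [477. 145.] [448. 237.]
0.638 -0.29 0.15 [488. 139.] [451. 213.]
0.7 -0.3 0.05 [475. 123.] [469. 246.]
0.7 -0.3 0.09 [481. 119.] [471. 231.]
0.7 -0.3 0.15 [492. 111.] [475. 208.]
```

>>> {"fn": "move_arm", "kwargs": {"commands": [{"hand":6,"travel":[-3,-2.4,0.6],"twist":[0,0,0]},{"hand":6,"travel":[-3,-2.4,0.6],"twist":[0,0,0]},{"hand":6,"travel":[-3,-2.4,0.6],"twist":[0,0,0]},{"hand":6,"travel":[-3,-2.4,0.6],"twist":[0,0,0]},{"hand":6,"travel":[-3,-2.4,0.6],"twist":[0,0,0]}], "force": 15}}

```text
time: 0.52
position: [0.2813, 0.444, 0.206]
tool_rot: [0.136, 0.991, -0.0, -0.0]
ft_force: [0.0, -0.3, -0.1]
grip_width: 0.0637
grip_force: 0.0
```

>>> {"fn": "move_arm", "kwargs": {"commands": [{"hand":6,"travel":[-3,-2.4,0.6],"twist":[0,0,0]},{"hand":6,"travel":[-3,-2.4,0.6],"twist":[0,0,0]},{"hand":6,"travel":[-3,-2.4,0.6],"twist":[0,0,0]},{"hand":6,"travel":[-3,-2.4,0.6],"twist":[0,0,0]},{"hand":6,"travel":[-3,-2.4,0.6],"twist":[0,0,0]}]}}

```text
time: 0.93
position: [0.3934, 0.2878, 0.1761]
tool_rot: [0.136, 0.991, -0.0, -0.0]
ft_force: [1.1, 0.5, -0.3]
grip_width: 0.0602
grip_force: 0.0
```

>>> {"fn": "move_arm", "kwargs": {"commands": [{"hand":6,"travel":[-3,-2.4,0.6],"twist":[0,0,0]},{"hand":6,"travel":[-3,-2.4,0.6],"twist":[0,0,0]},{"hand":6,"travel":[-3,-2.4,0.6],"twist":[0,0,0]},{"hand":6,"travel":[-3,-2.4,0.6],"twist":[0,0,0]},{"hand":6,"travel":[-3,-2.4,0.6],"twist":[0,0,0]}]}}

```text
time: 1.35
position: [0.5054, 0.1317, 0.146]
tool_rot: [0.137, 0.991, -0.0, -0.0]
ft_force: [0.3, 0.9, 1.0]
grip_width: 0.0599
grip_force: 0.0
```

>>> {"fn": "move_arm", "kwargs": {"commands": [{"hand":6,"travel":[-3,-2.4,0.5],"twist":[0,0,0]},{"hand":6,"travel":[-3,-2.4,0.5],"twist":[0,0,0]},{"hand":6,"travel":[-3,-2.4,0.5],"twist":[0,0,0]},{"hand":6,"travel":[-3,-2.4,0.5],"twist":[0,0,0]},{"hand":6,"travel":[-3,-2.4,0.5],"twist":[0,0,0]}]}}

```text
time: 1.77
position: [0.6173, -0.0244, 0.1208]
tool_rot: [0.137, 0.991, 0.0, -0.001]
ft_force: [1.6, 1.4, -0.3]
grip_width: 0.0598
grip_force: 0.0
```

>>> {"fn": "move_arm", "kwargs": {"commands": [{"hand":6,"travel":[0,0,0],"twist":[0,0,-6]},{"hand":6,"travel":[0,0,0],"twist":[0,0,-6]},{"hand":6,"travel":[0,0,0],"twist":[0,0,-6]},{"hand":6,"travel":[0,0,0],"twist":[0,0,-6]},{"hand":6,"travel":[0,0,0],"twist":[0,0,0]}]}}

```text
time: 2.18
position: [0.6165, -0.0228, 0.121]
tool_rot: [-0.073, 0.997, 0.0, -0.001]
ft_force: [-0.4, 0.7, -0.1]
grip_width: 0.0596
grip_force: 0.0
```

```bash
python3 - <<'E'
from h import *
go((.618,-.0266,.016,98.3))
E
```

```text
t 2.18 pos [ 0.6165 -0.0228  0.121 ] close 98.39 tilt [-0.06  0.01] w 0.0596 gf 0.0 F [-0.4  0.7 -0.1]
  travel cm [-0.11 -0.4  10.5 ]  twist z deg 0.09
```

>>> {"fn": "move_arm", "kwargs": {"commands": [{"hand":6,"travel":[0,-0.2,2.5],"twist":[0,0,0]},{"hand":6,"travel":[0,-0.2,2.5],"twist":[0,0,0]},{"hand":6,"travel":[-0.1,0,2.5],"twist":[0,0,0]},{"hand":6,"travel":[0,0,2],"twist":[0,0,0]},{"hand":6,"travel":[0,0,1],"twist":[0,0,0]}]}}

```text
time: 2.6
position: [0.6166, -0.026, 0.014]
tool_rot: [-0.071, 0.997, 0.001, -0.002]
ft_force: [-9.9, 2.8, 120.7]
grip_width: 0.0603
grip_force: 70.4
```

>>> {"fn": "move_arm", "kwargs": {"commands": [{"hand":2,"travel":[0,0,0],"twist":[0,0,0]},{"hand":2,"travel":[0,0,0],"twist":[0,0,0]},{"hand":2,"travel":[0,0,0],"twist":[0,0,0]},{"hand":2,"travel":[0,0,0],"twist":[0,0,0]},{"hand":2,"travel":[0,0,0],"twist":[0,0,0]}]}}

```text
time: 3.02
position: [0.6186, -0.0265, 0.017]
tool_rot: [-0.072, 0.997, -0.0, 0.0]
ft_force: [0.5, -0.7, 0.1]
grip_width: 0.0345
grip_force: 0.0
```

>>> {"fn": "move_arm", "kwargs": {"commands": [{"hand":2,"travel":[0,0,0],"twist":[0,0,0]},{"hand":2,"travel":[0,0,-1],"twist":[0,0,0]},{"hand":2,"travel":[0,0,-2],"twist":[0,0,0]},{"hand":2,"travel":[0,0,-3],"twist":[0,0,0]},{"hand":2,"travel":[0,0,-3],"twist":[0,0,0]}]}}

```text
time: 3.43
position: [0.6174, -0.0263, 0.1071]
tool_rot: [-0.072, 0.997, 0.0, -0.001]
ft_force: [1.5, -0.1, -1.1]
grip_width: 0.027
grip_force: 15.0
```

```bash
python3 - <<'E'
from h import *
a=np.radians(86.3); c=np.array([.533,.320])+.029*np.array([np.cos(a),np.sin(a)])
print(c); go((*c,.10,-3.7),(*c,.020,-3.7))
snap('top','top1'); snap('scene','scene1')
a=cv2.imread('pics/top1.png')[40:240,260:420]; b=cv2.imread('pics/scene1.png')[110:310,240:400]
cv2.imwrite('pics/m1.png',cv2.resize(np.hstack([a,b]),None,fx=2.5,fy=2.5))
E
```

```text
[0.53487144 0.34893955]
t 3.43 pos [ 0.6174 -0.0263  0.1071] close 98.30 tilt [-0.15  0.03] w 0.0270 gf 15.0 F [ 1.5 -0.1 -1.1]
  travel cm [ 2.74 38.32  0.76]  twist z deg 102.00
  travel cm [0. 0. 8.]  twist z deg -0.00
```

View pics/m1.png

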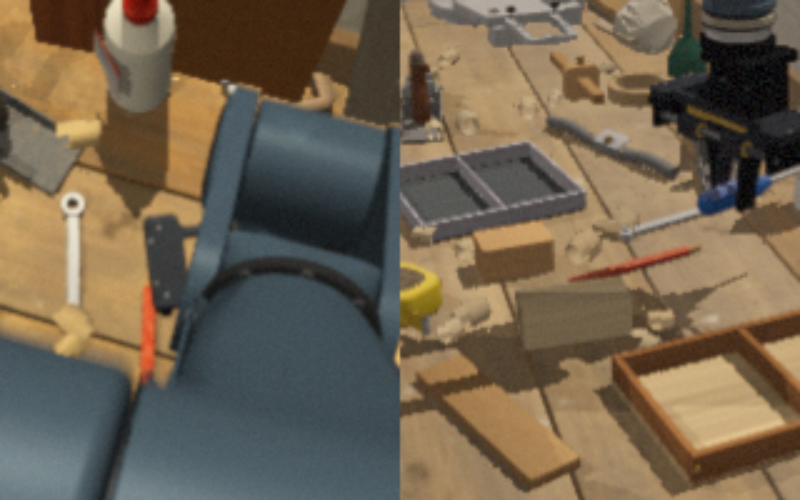

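The view from the side shows the driver held level by its handle, with the pencil undisturbed. The descent ended too fast, though: the wrist reading touched 120.7 N on the bench. From here I'll descend slower and stop higher.

>>> {"fn": "move_arm", "kwargs": {"commands": [{"hand":2,"travel":[0.2,2,0],"twist":[0,0,0]},{"hand":2,"travel":[0.3,3.5,0],"twist":[0,0,0]},{"hand":2,"travel":[0.3,4,0],"twist":[0,0,0]},{"hand":2,"travel":[0.3,4,0],"twist":[0,0,0]},{"hand":2,"travel":[0.3,4,0],"twist":[0,0,0]}]}}

```text
time: 3.95
position: [0.5781, 0.1458, 0.1063]
tool_rot: [-0.072, 0.997, 0.0, -0.001]
ft_force: [1.4, 0.5, -1.4]
grip_width: 0.027
grip_force: 15.0
```

>>> {"fn": "move_arm", "kwargs": {"commands": [{"hand":2,"travel":[0.3,4,0],"twist":[0,0,0]},{"hand":2,"travel":[0.3,4,0],"twist":[0,0,0]},{"hand":2,"travel":[0.3,4,0],"twist":[0,0,0]},{"hand":2,"travel":[0.2,4,0],"twist":[0,0,0]},{"hand":2,"travel":[0.2,3,0],"twist":[0,0,0]}]}}

```text
time: 4.37
position: [0.5372, 0.3338, 0.1063]
tool_rot: [-0.073, 0.997, 0.0, -0.0]
ft_force: [0.3, 0.8, -0.8]
grip_width: 0.0271
grip_force: 15.0
```

>>> {"fn": "move_arm", "kwargs": {"commands": [{"hand":2,"travel":[0,1.8,0],"twist":[0,0,5]},{"hand":2,"travel":[0,0,0],"twist":[0,0,7]},{"hand":2,"travel":[0,0,0],"twist":[0,0,7]},{"hand":2,"travel":[0,0,0],"twist":[0,0,7]},{"hand":2,"travel":[0,0,0],"twist":[0,0,7]}]}}

```text
time: 4.78
position: [0.5355, 0.3488, 0.1061]
tool_rot: [0.216, 0.976, -0.0, -0.001]
ft_force: [0.1, 0.3, -1.2]
grip_width: 0.0273
grip_force: 15.0
```

>>> {"fn": "move_arm", "kwargs": {"commands": [{"hand":2,"travel":[0,0,0],"twist":[0,0,7]},{"hand":2,"travel":[0,0,0],"twist":[0,0,7]},{"hand":2,"travel":[0,0,0],"twist":[0,0,7]},{"hand":2,"travel":[0,0,0],"twist":[0,0,7]},{"hand":2,"travel":[0,0,0],"twist":[0,0,7]}]}}

```text
time: 5.2
position: [0.5356, 0.3484, 0.1062]
tool_rot: [0.5, 0.866, -0.001, -0.0]
ft_force: [0.7, -0.6, -0.7]
grip_width: 0.027
grip_force: 15.0
```

>>> {"fn": "move_arm", "kwargs": {"commands": [{"hand":2,"travel":[0,0,0],"twist":[0,0,7]},{"hand":2,"travel":[0,0,0],"twist":[0,0,7]},{"hand":2,"travel":[0,0,0],"twist":[0,0,7]},{"hand":2,"travel":[0,0,0],"twist":[0,0,7]},{"hand":2,"travel":[0,0,0],"twist":[0,0,6]}]}}

```text
time: 5.62
position: [0.5356, 0.3483, 0.1061]
tool_rot: [0.732, 0.682, -0.001, -0.0]
ft_force: [-0.1, 0.5, -0.8]
grip_width: 0.0274
grip_force: 15.0
```

>>> {"fn": "move_arm", "kwargs": {"commands": [{"hand":2,"travel":[0,0,0],"twist":[0,0,0]}]}}

```text
time: 5.7
position: [0.5357, 0.3484, 0.1062]
tool_rot: [0.73, 0.683, -0.001, -0.0]
ft_force: [0.2, -0.5, -1.5]
grip_width: 0.0269
grip_force: 15.0
```

```bash
python3 - <<'E'
from h import *
go((.5349,.3489,.022,-3.7))
snap('scene','scene2'); b=cv2.imread('pics/scene2.png')[80:280,170:370]
cv2.imwrite('pics/m2.png',cv2.resize(b,None,fx=2.5,fy=2.5))
E
```

```text
t 5.70 pos [0.5357 0.3484 0.1062] close -3.79 tilt [-0.06 -0.03] w 0.0269 gf 15.0 F [ 0.2 -0.5 -1.5]
  travel cm [ 0.05 -0.08  8.42]  twist z deg -0.09
```

View pics/m2.png

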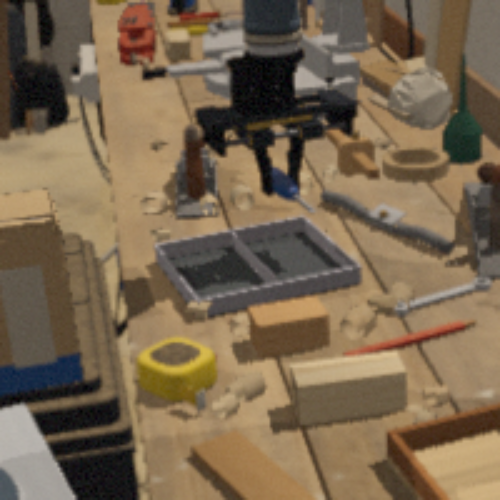

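The driver hangs level over the far bay of the tray. I'll lower it slowly and release it.

>>> {"fn": "move_arm", "kwargs": {"commands": [{"hand":2,"travel":[0,-0.1,2],"twist":[0,0,0]},{"hand":2,"travel":[0.1,0,2],"twist":[0,0,0]},{"hand":2,"travel":[0,0,1.5],"twist":[0,0,0]},{"hand":2,"travel":[0,0,1],"twist":[0,0,0]},{"hand":2,"travel":[0,0,0.8],"twist":[0,0,0]}]}}

```text
time: 6.17
position: [0.5348, 0.3494, 0.0323]
tool_rot: [0.729, 0.685, -0.001, -0.0]
ft_force: [-0.4, 0.4, -1.3]
grip_width: 0.0271
grip_force: 15.0
```

>>> {"fn": "move_arm", "kwargs": {"commands": [{"hand":2,"travel":[0,0,0.5],"twist":[0,0,0]},{"hand":2,"travel":[0,0,0.4],"twist":[0,0,0]},{"hand":2,"travel":[0,0,0.2],"twist":[0,0,0]},{"hand":2,"travel":[0,0,0.1],"twist":[0,0,0]},{"hand":2,"travel":[0,0,0],"twist":[0,0,0]}]}}

```text
time: 6.58
position: [0.5357, 0.3498, 0.0219]
tool_rot: [0.729, 0.684, 0.0, 0.0]
ft_force: [0.7, -0.5, -0.2]
grip_width: 0.0269
grip_force: 15.0
```

>>> {"fn": "move_arm", "kwargs": {"commands": [{"hand":3,"travel":[0,0,0],"twist":[0,0,0]},{"hand":3,"travel":[0,0,0],"twist":[0,0,0]},{"hand":4,"travel":[0,0,0],"twist":[0,0,0]},{"hand":5,"travel":[0,0,0],"twist":[0,0,0]},{"hand":5,"travel":[0,0,0],"twist":[0,0,0]}]}}

```text
time: 7.0
position: [0.5356, 0.3498, 0.0219]
tool_rot: [0.729, 0.684, 0.0, 0.0]
ft_force: [0.2, -0.7, 0.4]
grip_width: 0.0429
grip_force: 0.0
```

>>> {"fn": "move_arm", "kwargs": {"commands": [{"hand":5,"travel":[0,0,0],"twist":[0,0,0]},{"hand":5,"travel":[0,0,-1],"twist":[0,0,0]},{"hand":5,"travel":[0,0,-2],"twist":[0,0,0]},{"hand":5,"travel":[0,0,-3],"twist":[0,0,0]},{"hand":5,"travel":[0,0,-3],"twist":[0,0,0]}]}}

```text
time: 7.42
position: [0.5346, 0.3494, 0.1122]
tool_rot: [0.73, 0.684, -0.001, -0.0]
ft_force: [-0.0, -0.1, -0.4]
grip_width: 0.05
grip_force: 0.0
```

```bash
python3 - <<'E'
from h import *
go((.642,.138,.105,92.1),(.642,.138,.017,92.1))
E
```

```text
t 7.42 pos [0.5346 0.3494 0.1122] close -3.69 tilt [-0.12 -0.05] w 0.0500 gf 0.0 F [-0.  -0.1 -0.4]
  travel cm [-20.4   12.08   0.72]  twist z deg -95.79
  travel cm [0.  0.  8.8]  twist z deg -0.00
```

>>> {"fn": "move_arm", "kwargs": {"commands": [{"hand":5,"travel":[-3.4,2,0],"twist":[0,0,0]},{"hand":5,"travel":[-3.4,2,0],"twist":[0,0,0]},{"hand":5,"travel":[-3.4,2,0],"twist":[0,0,0]},{"hand":5,"travel":[-3.4,2,0],"twist":[0,0,0]},{"hand":5,"travel":[-3.4,2,0],"twist":[0,0,0]}]}}

```text
time: 7.83
position: [0.6249, 0.1721, 0.1127]
tool_rot: [0.729, 0.684, 0.0, 0.0]
ft_force: [0.4, -0.6, 0.5]
grip_width: 0.0504
grip_force: 0.0
```

>>> {"fn": "move_arm", "kwargs": {"commands": [{"hand":5,"travel":[-3.4,2.1,0],"twist":[0,0,0]},{"hand":5,"travel":[0,0,0],"twist":[0,0,-7]},{"hand":5,"travel":[0,0,0],"twist":[0,0,-7]},{"hand":5,"travel":[0,0,0],"twist":[0,0,-7]},{"hand":5,"travel":[0,0,0],"twist":[0,0,-7]}]}}

```text
time: 8.25
position: [0.6432, 0.1376, 0.1123]
tool_rot: [0.54, 0.841, 0.0, 0.0]
ft_force: [1.0, -0.1, -0.2]
grip_width: 0.0501
grip_force: 0.0
```

>>> {"fn": "move_arm", "kwargs": {"commands": [{"hand":5,"travel":[0,0,0],"twist":[0,0,-7]},{"hand":5,"travel":[0,0,0],"twist":[0,0,-7]},{"hand":5,"travel":[0,0,0],"twist":[0,0,-7]},{"hand":5,"travel":[0,0,0],"twist":[0,0,-7]},{"hand":5,"travel":[0,0,0],"twist":[0,0,-7]}]}}

```text
time: 8.67
position: [0.643, 0.1383, 0.1124]
tool_rot: [0.262, 0.965, 0.0, 0.0]
ft_force: [0.0, -0.6, -0.4]
grip_width: 0.0497
grip_force: 0.0
```

>>> {"fn": "move_arm", "kwargs": {"commands": [{"hand":5,"travel":[0,0,0],"twist":[0,0,-7]},{"hand":5,"travel":[0,0,0],"twist":[0,0,-7]},{"hand":5,"travel":[0,0,0],"twist":[0,0,-7]},{"hand":5,"travel":[0,0,0],"twist":[0,0,-7]},{"hand":5,"travel":[0,0,0],"twist":[0,0,-4.8]}]}}

```text
time: 9.08
position: [0.643, 0.1383, 0.1124]
tool_rot: [-0.021, 1.0, 0.0, 0.0]
ft_force: [-0.2, 0.5, -0.7]
grip_width: 0.0498
grip_force: 0.0
```

>>> {"fn": "move_arm", "kwargs": {"commands": [{"hand":5,"travel":[0,0,0],"twist":[0,0,0]}]}}

```text
time: 9.17
position: [0.6431, 0.1383, 0.1123]
tool_rot: [-0.019, 1.0, -0.0, 0.0]
ft_force: [0.3, -0.1, 0.1]
grip_width: 0.0501
grip_force: 0.0
```

```bash
python3 - <<'E'
from h import *
go((.642,.138,.017,92.1))
snap('scene','s3');snap('top','t3')
a=cv2.imread('pics/t3.png')[110:310,150:350]; b=cv2.imread('pics/s3.png')[110:310,220:380]
cv2.imwrite('pics/m3.png',cv2.resize(np.hstack([a,b]),None,fx=2.2,fy=2.2))
E
```

```text
t 9.17 pos [0.6431 0.1383 0.1123] close 92.19 tilt [ 0.03 -0.  ] w 0.0501 gf 0.0 F [ 0.3 -0.1  0.1]
  travel cm [ 0.11 -0.03  9.53]  twist z deg 0.09
```

View pics/m3.png

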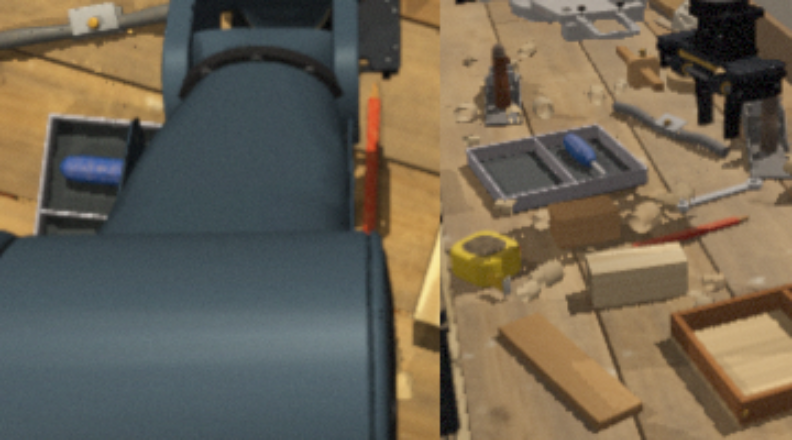

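The driver lies along the far bay, blue handle at about (95,170) in the left picture. Now the spanner.

>>> {"fn": "move_arm", "kwargs": {"commands": [{"hand":5,"travel":[0.1,0,2.5],"twist":[0,0,0]},{"hand":5,"travel":[0,0,2.5],"twist":[0,0,0]},{"hand":5,"travel":[0,0,1.8],"twist":[0,0,0]},{"hand":5,"travel":[0,0,1],"twist":[0,0,0]},{"hand":5,"travel":[0,0,0.7],"twist":[0,0,0]}]}}

```text
time: 9.68
position: [0.6413, 0.1382, 0.0253]
tool_rot: [-0.018, 1.0, -0.0, -0.001]
ft_force: [-1.1, 0.3, 0.1]
grip_width: 0.05
grip_force: 0.0
```

>>> {"fn": "move_arm", "kwargs": {"commands": [{"hand":5,"travel":[0,0,0.5],"twist":[0,0,0]},{"hand":5,"travel":[0,0,0.3],"twist":[0,0,0]},{"hand":5,"travel":[0,0,0.2],"twist":[0,0,0]},{"hand":5,"travel":[0,0,0.1],"twist":[0,0,0]},{"hand":5,"travel":[0,0,0],"twist":[0,0,0]}]}}

```text
time: 10.1
position: [0.6424, 0.1383, 0.0161]
tool_rot: [-0.018, 1.0, 0.0, 0.001]
ft_force: [-0.1, 0.5, -0.3]
grip_width: 0.05
grip_force: 0.0
```

>>> {"fn": "move_arm", "kwargs": {"commands": [{"hand":0.5,"travel":[0,0,0],"twist":[0,0,0]},{"hand":0.5,"travel":[0,0,0],"twist":[0,0,0]},{"hand":0.5,"travel":[0,0,0],"twist":[0,0,0]},{"hand":0.5,"travel":[0,0,0],"twist":[0,0,0]},{"hand":0.5,"travel":[0,0,0],"twist":[0,0,0]}], "force": 25}}

```text
time: 10.52
position: [0.6421, 0.1383, 0.0157]
tool_rot: [-0.018, 1.0, 0.0, 0.0]
ft_force: [-0.0, 0.5, 0.0]
grip_width: 0.0248
grip_force: 0.0
```

>>> {"fn": "move_arm", "kwargs": {"commands": [{"hand":0.5,"travel":[0,0,0],"twist":[0,0,0]},{"hand":0.5,"travel":[0,0,0],"twist":[0,0,0]},{"hand":0.5,"travel":[0,0,-0.5],"twist":[0,0,0]},{"hand":0.5,"travel":[0,0,-1],"twist":[0,0,0]},{"hand":0.5,"travel":[0,0,-2],"twist":[0,0,0]}]}}

```text
time: 10.93
position: [0.64, 0.1381, 0.0491]
tool_rot: [-0.018, 1.0, -0.0, -0.003]
ft_force: [0.1, 0.3, -1.3]
grip_width: 0.0113
grip_force: 25.0
```

>>> {"fn": "move_arm", "kwargs": {"commands": [{"hand":0.5,"travel":[0,0,-2.5],"twist":[0,0,0]},{"hand":0.5,"travel":[0,0,-2],"twist":[0,0,0]},{"hand":0.5,"travel":[0,0,0],"twist":[0,0,0]}]}}

```text
time: 11.18
position: [0.6454, 0.1386, 0.101]
tool_rot: [-0.019, 1.0, 0.0, 0.005]
ft_force: [0.3, -0.2, -1.3]
grip_width: 0.0117
grip_force: 25.0
```

```bash
python3 - <<'E'
from h import *
go((.431,.3265,.1,-3.7),(.431,.3265,.021,-3.7))
snap('scene','s4')
b=cv2.imread('pics/s4.png')[110:260,270:430]
cv2.imwrite('pics/m4.png',cv2.resize(b,None,fx=4,fy=4))
E
```

```text
t 11.18 pos [0.6454 0.1386 0.101 ] close 92.12 tilt [0.56 0.02] w 0.0117 gf 25.0 F [ 0.3 -0.2 -1.3]
  travel cm [20.73 19.58 -0.1 ]  twist z deg 95.82
  travel cm [0.  0.  7.9]  twist z deg -0.00
```

View pics/m4.png

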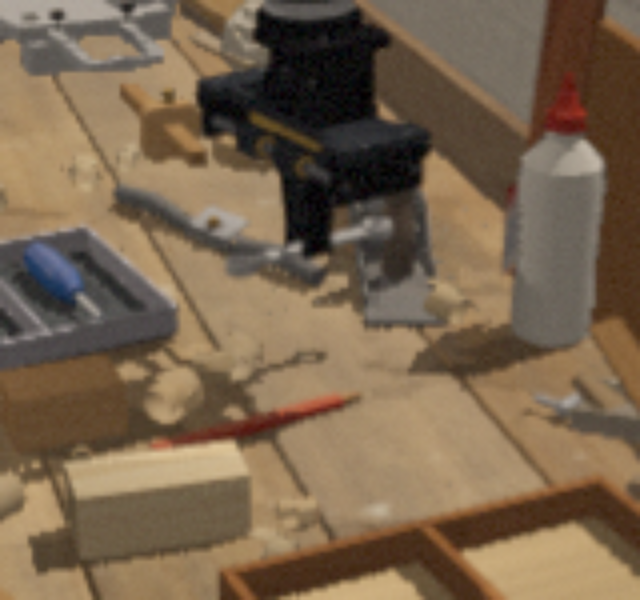

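The spanner is held level near its middle, and the pencil hasn't moved.

>>> {"fn": "move_arm", "kwargs": {"commands": [{"hand":0.5,"travel":[1.5,1.4,0],"twist":[0,0,0]},{"hand":0.5,"travel":[2.9,2.8,0],"twist":[0,0,0]},{"hand":0.5,"travel":[2.9,2.8,0],"twist":[0,0,0]},{"hand":0.5,"travel":[2.9,2.8,0],"twist":[0,0,0]},{"hand":0.5,"travel":[2.9,2.8,0],"twist":[0,0,0]}]}}

```text
time: 11.65
position: [0.5041, 0.2598, 0.0945]
tool_rot: [-0.018, 1.0, -0.0, -0.001]
ft_force: [0.4, 0.5, -1.0]
grip_width: 0.0115
grip_force: 25.0
```

>>> {"fn": "move_arm", "kwargs": {"commands": [{"hand":0.5,"travel":[2.9,2.8,0],"twist":[0,0,0]},{"hand":0.5,"travel":[2.9,2.8,0],"twist":[0,0,0]},{"hand":0.5,"travel":[1.5,1.4,0],"twist":[0,0,0]},{"hand":0.5,"travel":[0,0,0],"twist":[0,0,6]},{"hand":0.5,"travel":[0,0,0],"twist":[0,0,7]}]}}

```text
time: 12.07
position: [0.4282, 0.3274, 0.0947]
tool_rot: [0.096, 0.995, -0.001, -0.001]
ft_force: [0.0, -0.9, -0.8]
grip_width: 0.0117
grip_force: 25.0
```

>>> {"fn": "move_arm", "kwargs": {"commands": [{"hand":0.5,"travel":[0,0,0],"twist":[0,0,7]},{"hand":0.5,"travel":[0,0,0],"twist":[0,0,7]},{"hand":0.5,"travel":[0,0,0],"twist":[0,0,7]},{"hand":0.5,"travel":[0,0,0],"twist":[0,0,7]},{"hand":0.5,"travel":[0,0,0],"twist":[0,0,7]}]}}

```text
time: 12.48
position: [0.43, 0.3263, 0.0946]
tool_rot: [0.393, 0.92, -0.001, -0.001]
ft_force: [0.4, 1.3, -0.5]
grip_width: 0.0117
grip_force: 25.0
```

>>> {"fn": "move_arm", "kwargs": {"commands": [{"hand":0.5,"travel":[0,0,0],"twist":[0,0,7]},{"hand":0.5,"travel":[0,0,0],"twist":[0,0,7]},{"hand":0.5,"travel":[0,0,0],"twist":[0,0,7]},{"hand":0.5,"travel":[0,0,0],"twist":[0,0,7]},{"hand":0.5,"travel":[0,0,0],"twist":[0,0,7]}]}}

```text
time: 12.9
position: [0.4301, 0.3262, 0.0946]
tool_rot: [0.651, 0.759, -0.001, -0.0]
ft_force: [0.2, 0.9, -1.8]
grip_width: 0.0116
grip_force: 25.0
```

>>> {"fn": "move_arm", "kwargs": {"commands": [{"hand":0.5,"travel":[0,0,0],"twist":[0,0,7]},{"hand":0.5,"travel":[0,0,0],"twist":[0,0,5.8]},{"hand":0.5,"travel":[0,0,0],"twist":[0,0,0]},{"hand":0.5,"travel":[0,0,0],"twist":[0,0,0]}]}}

```text
time: 13.23
position: [0.4303, 0.3263, 0.0948]
tool_rot: [0.729, 0.685, -0.001, -0.0]
ft_force: [-0.5, 0.5, -0.8]
grip_width: 0.0116
grip_force: 25.0
```

```bash
python3 - <<'E'
from h import *
go((.431,.3265,.0205,-3.7))
E
```

```text
t 13.23 pos [0.4303 0.3263 0.0948] close -3.53 tilt [-0.09 -0.04] w 0.0116 gf 25.0 F [-0.5  0.5 -0.8]
  travel cm [0.03 0.08 7.43]  twist z deg 0.17
```

>>> {"fn": "move_arm", "kwargs": {"commands": [{"hand":0.5,"travel":[0,0.1,2],"twist":[0,0,0]},{"hand":0.5,"travel":[0,0,1.8],"twist":[0,0,0]},{"hand":0.5,"travel":[0,0,1.3],"twist":[0,0,0]},{"hand":0.5,"travel":[0,0,0.8],"twist":[0,0,0]},{"hand":0.5,"travel":[0,0,0.6],"twist":[0,0,0]}]}}

```text
time: 13.65
position: [0.4314, 0.3263, 0.0294]
tool_rot: [0.729, 0.685, -0.001, -0.0]
ft_force: [-0.2, 0.0, -0.9]
grip_width: 0.0112
grip_force: 25.0
```

>>> {"fn": "move_arm", "kwargs": {"commands": [{"hand":0.5,"travel":[0,0,0.4],"twist":[0,0,0]},{"hand":0.5,"travel":[0,0,0.3],"twist":[0,0,0]},{"hand":0.5,"travel":[0,0,0.2],"twist":[0,0,0]},{"hand":0.5,"travel":[0,0,0.1],"twist":[0,0,0]},{"hand":0.5,"travel":[0,0,0],"twist":[0,0,0]}]}}

```text
time: 14.07
position: [0.4321, 0.3267, 0.0208]
tool_rot: [0.729, 0.684, 0.0, 0.0]
ft_force: [-0.3, 0.1, -1.8]
grip_width: 0.0114
grip_force: 25.0
```

>>> {"fn": "move_arm", "kwargs": {"commands": [{"hand":2,"travel":[0,0,0],"twist":[0,0,0]},{"hand":2,"travel":[0,0,0],"twist":[0,0,0]},{"hand":4,"travel":[0,0,0],"twist":[0,0,0]},{"hand":4,"travel":[0,0,0],"twist":[0,0,0]},{"hand":4,"travel":[0,0,0],"twist":[0,0,0]}]}}

```text
time: 14.48
position: [0.4321, 0.3266, 0.0208]
tool_rot: [0.729, 0.684, 0.0, 0.0]
ft_force: [0.2, -0.5, 0.3]
grip_width: 0.0323
grip_force: 0.0
```

>>> {"fn": "move_arm", "kwargs": {"commands": [{"hand":4,"travel":[0,0,-0.5],"twist":[0,0,0]},{"hand":4,"travel":[0,0,-1.5],"twist":[0,0,0]},{"hand":5,"travel":[0,0,-3],"twist":[0,0,0]},{"hand":6,"travel":[0,0,-4],"twist":[0,0,0]},{"hand":7,"travel":[0,0,-3],"twist":[0,0,0]}]}}

```text
time: 14.9
position: [0.432, 0.3266, 0.1428]
tool_rot: [0.73, 0.684, 0.0, 0.0]
ft_force: [0.4, 0.2, 0.3]
grip_width: 0.0524
grip_force: 0.0
```

```bash
python3 - <<'E'
from h import *
go((.4393,.1336,.13,81.2),(.4393,.1336,.024,81.2))
snap('scene','s5')
b=cv2.imread('pics/s5.png')[110:260,210:370]
cv2.imwrite('pics/m5.png',cv2.resize(b,None,fx=4,fy=4))
E
```

```text
t 14.90 pos [0.432  0.3266 0.1428] close -3.69 tilt [0.04 0.02] w 0.0524 gf 0.0 F [0.4 0.2 0.3]
  travel cm [-19.22   1.97   1.27]  twist z deg -84.89
  travel cm [ 0.   0.  10.6]  twist z deg -0.00
```

View pics/m5.png

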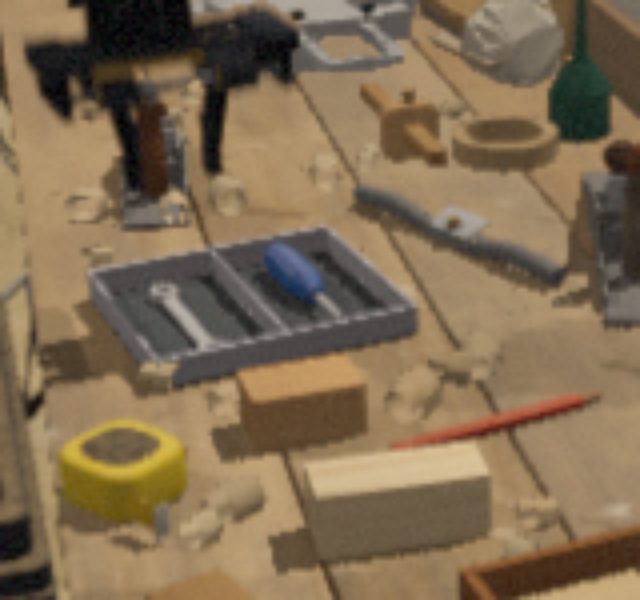

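Both tools lie along their own bays. Next is the short block.

>>> {"fn": "move_arm", "kwargs": {"commands": [{"hand":7.5,"travel":[-3.8,0.4,0],"twist":[0,0,0]},{"hand":7.5,"travel":[-3.8,0.4,0],"twist":[0,0,0]},{"hand":7.5,"travel":[-3.8,0.4,0],"twist":[0,0,0]},{"hand":7.5,"travel":[-3.8,0.4,0],"twist":[0,0,0]},{"hand":7.5,"travel":[-4,0.4,0],"twist":[0,0,0]}]}}

```text
time: 15.37
position: [0.4393, 0.1324, 0.1409]
tool_rot: [0.729, 0.684, 0.0, 0.0]
ft_force: [1.3, 0.4, 0.1]
grip_width: 0.0745
grip_force: 0.0
```

>>> {"fn": "move_arm", "kwargs": {"commands": [{"hand":7.5,"travel":[0,0,0],"twist":[0,0,-7]},{"hand":7.5,"travel":[0,0,0],"twist":[0,0,-7]},{"hand":7.5,"travel":[0,0,0],"twist":[0,0,-7]},{"hand":7.5,"travel":[0,0,0],"twist":[0,0,-7]},{"hand":7.5,"travel":[0,0,0],"twist":[0,0,-7]}]}}

```text
time: 15.78
position: [0.4395, 0.1333, 0.1408]
tool_rot: [0.488, 0.873, 0.0, 0.0]
ft_force: [0.5, -0.1, -0.4]
grip_width: 0.0751
grip_force: 0.0
```

>>> {"fn": "move_arm", "kwargs": {"commands": [{"hand":7.5,"travel":[0,0,0],"twist":[0,0,-7]},{"hand":7.5,"travel":[0,0,0],"twist":[0,0,-7]},{"hand":7.5,"travel":[0,0,0],"twist":[0,0,-7]},{"hand":7.5,"travel":[0,0,0],"twist":[0,0,-7]},{"hand":7.5,"travel":[0,0,0],"twist":[0,0,-7]}]}}

```text
time: 16.2
position: [0.4394, 0.1337, 0.1407]
tool_rot: [0.202, 0.979, 0.0, 0.0]
ft_force: [-0.1, 0.1, -0.5]
grip_width: 0.0751
grip_force: 0.0
```

>>> {"fn": "move_arm", "kwargs": {"commands": [{"hand":7.5,"travel":[0,0,0],"twist":[0,0,-7]},{"hand":7.5,"travel":[0,0,0],"twist":[0,0,-7]},{"hand":7.5,"travel":[0,0,0],"twist":[0,0,-1]},{"hand":7.5,"travel":[0,0,0],"twist":[0,0,0]}]}}

```text
time: 16.53
position: [0.4395, 0.1337, 0.1407]
tool_rot: [0.077, 0.997, 0.0, 0.0]
ft_force: [-0.2, 0.2, -0.7]
grip_width: 0.0751
grip_force: 0.0
```

```bash
python3 - <<'E'
from h import *
go((.4393,.1336,.027,81.2))
E
```

```text
t 16.53 pos [0.4395 0.1337 0.1407] close 81.19 tilt [0.01 0.  ] w 0.0751 gf 0.0 F [-0.2  0.2 -0.7]
  travel cm [ 2.000e-02 -1.000e-02  1.137e+01]  twist z deg -0.01
```

>>> {"fn": "move_arm", "kwargs": {"commands": [{"hand":7.5,"travel":[0,0,3],"twist":[0,0,0]},{"hand":7.5,"travel":[0,0,3],"twist":[0,0,0]},{"hand":7.5,"travel":[0,0,2],"twist":[0,0,0]},{"hand":7.5,"travel":[0,0,1.5],"twist":[0,0,0]},{"hand":7.5,"travel":[0,0,0.9],"twist":[0,0,0]}]}}

```text
time: 16.95
position: [0.4388, 0.1336, 0.035]
tool_rot: [0.077, 0.997, -0.0, -0.001]
ft_force: [0.3, 0.2, 0.1]
grip_width: 0.0749
grip_force: 0.0
```

>>> {"fn": "move_arm", "kwargs": {"commands": [{"hand":7.5,"travel":[0,0,0.5],"twist":[0,0,0]},{"hand":7.5,"travel":[0,0,0.3],"twist":[0,0,0]},{"hand":7.5,"travel":[0,0,0.2],"twist":[0,0,0]},{"hand":4,"travel":[0,0,0],"twist":[0,0,0]},{"hand":4,"travel":[0,0,0],"twist":[0,0,0]}]}}

```text
time: 17.37
position: [0.44, 0.1337, 0.0271]
tool_rot: [0.076, 0.997, 0.0, 0.001]
ft_force: [0.8, 0.3, 0.1]
grip_width: 0.068
grip_force: 0.0
```

>>> {"fn": "move_arm", "kwargs": {"commands": [{"hand":4,"travel":[0,0,0],"twist":[0,0,0]},{"hand":4,"travel":[0,0,0],"twist":[0,0,0]},{"hand":4,"travel":[0,0,0],"twist":[0,0,0]},{"hand":4,"travel":[0,0,0],"twist":[0,0,0]},{"hand":4,"travel":[0,0,0],"twist":[0,0,0]}]}}

```text
time: 17.78
position: [0.4398, 0.1337, 0.027]
tool_rot: [0.076, 0.997, 0.0, 0.0]
ft_force: [-0.4, 0.5, 4.9]
grip_width: 0.05
grip_force: 24.9
```

>>> {"fn": "move_arm", "kwargs": {"commands": [{"hand":4,"travel":[0,0,-0.5],"twist":[0,0,0]},{"hand":4,"travel":[0,0,-2],"twist":[0,0,0]},{"hand":4,"travel":[0,0,-3.5],"twist":[0,0,0]},{"hand":4,"travel":[0,0,-4],"twist":[0,0,0]},{"hand":4,"travel":[0,0,-3],"twist":[0,0,0]}]}}

```text
time: 18.2
position: [0.4392, 0.1336, 0.1586]
tool_rot: [0.076, 0.997, -0.0, 0.0]
ft_force: [1.2, -0.8, -0.7]
grip_width: 0.0499
grip_force: 24.9
```

```bash
python3 - <<'E'
from h import *
ang=-5.9; ex=np.array([np.cos(np.radians(ang)),np.sin(np.radians(ang))]); ey=np.array([-ex[1],ex[0]])
c=np.array([.538,-.2157]); far=c+.064*ex-.010*ex+.02*ey; near=c-.064*ex; print(far,near)
go((*far,.15,84.1),(*far,.036,84.1))
E
```

```text
[ 0.5937698  -0.20135674] [ 0.47433902 -0.20912128]
t 18.20 pos [0.4392 0.1336 0.1586] close 81.32 tilt [ 0. -0.] w 0.0499 gf 24.9 F [ 1.2 -0.8 -0.7]
  travel cm [-20.33 -30.78   0.86]  twist z deg -2.78
  travel cm [ 0.   0.  11.4]  twist z deg -0.00
```

>>> {"fn": "move_arm", "kwargs": {"commands": [{"hand":4,"travel":[-1,-1.5,0],"twist":[0,0,0]},{"hand":4,"travel":[-2.2,-3.3,0],"twist":[0,0,0]},{"hand":4,"travel":[-2.2,-3.3,0],"twist":[0,0,0]},{"hand":4,"travel":[-2.2,-3.3,0],"twist":[0,0,0]},{"hand":4,"travel":[-2.2,-3.3,0],"twist":[0,0,0]}]}}

```text
time: 18.62
position: [0.5141, -0.0279, 0.1568]
tool_rot: [0.075, 0.997, 0.0, -0.0]
ft_force: [0.5, 0.8, -1.6]
grip_width: 0.05
grip_force: 24.9
```

>>> {"fn": "move_arm", "kwargs": {"commands": [{"hand":4,"travel":[-2.2,-3.3,0],"twist":[0,0,0]},{"hand":4,"travel":[-2.2,-3.3,0],"twist":[0,0,0]},{"hand":4,"travel":[-2.2,-3.3,0],"twist":[0,0,0]},{"hand":4,"travel":[-2.2,-3.3,0],"twist":[0,0,0]},{"hand":4,"travel":[-1.7,-2.9,0],"twist":[0,0,0]}]}}

```text
time: 19.03
position: [0.5943, -0.2041, 0.1564]
tool_rot: [0.076, 0.997, -0.0, 0.0]
ft_force: [0.2, -0.4, -1.2]
grip_width: 0.0501
grip_force: 24.9
```

>>> {"fn": "move_arm", "kwargs": {"commands": [{"hand":4,"travel":[0,0,0],"twist":[0,0,-2.8]},{"hand":4,"travel":[0,0,0],"twist":[0,0,0]},{"hand":4,"travel":[0,0,0],"twist":[0,0,0]}]}}

```text
time: 19.28
position: [0.5924, -0.201, 0.1558]
tool_rot: [0.052, 0.999, 0.001, -0.001]
ft_force: [-0.2, 0.8, -1.0]
grip_width: 0.0499
grip_force: 24.9
```

```bash
python3 - <<'E'
from h import *
go((.5938,-.2014,.036,84.1))
snap('scene','s6')
b=cv2.imread('pics/s6.png')[120:320,320:540]
cv2.imwrite('pics/m6.png',cv2.resize(b,None,fx=3,fy=3))
E
```

```text
t 19.28 pos [ 0.5924 -0.201   0.1558] close 84.00 tilt [-0.15  0.1 ] w 0.0499 gf 24.9 F [-0.2  0.8 -1. ]
  travel cm [-0.17 -0.05 11.98]  twist z deg -0.10
```

View pics/m6.png

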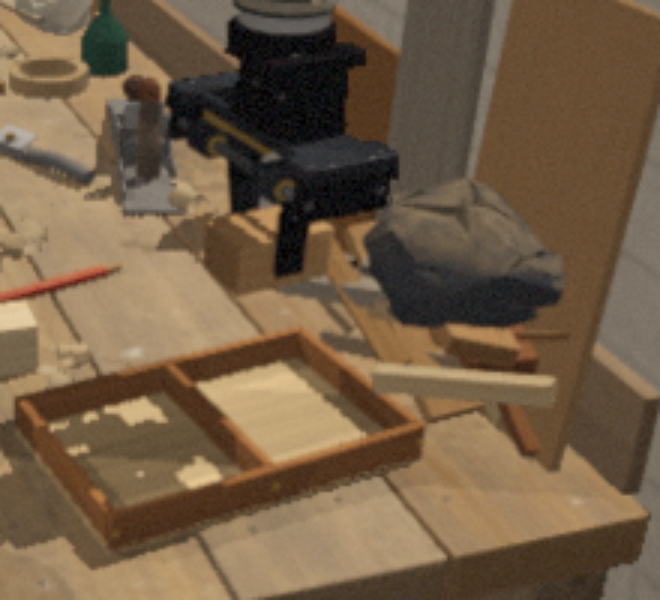

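The block is held upright over the far bay. A pale stick pokes over the box's far right corner near (375,370), so I'll work out its height before going down.

```bash
python3 - <<'E'
from h import *
c=load('top0');s=load('scene0')
for z in(.03,.045,.06,.075,.09):
  for uv in((469,145),(474,151)):
    w=world(c,*uv,z); print(z,uv,w.round(3),proj(s,w).round(1))
E
```

```text
0.03 (469, 145) [ 0.652 -0.293  0.03 ] [450.3 258.6]
0.03 (474, 151) [ 0.638 -0.305  0.03 ] [449.4 263.1]
0.045 (469, 145) [ 0.649 -0.288  0.045] [448.2 252.3]
0.045 (474, 151) [ 0.635 -0.3    0.045] [447.3 256.7]
0.06 (469, 145) [ 0.645 -0.282  0.06 ] [446.1 246. ]
0.06 (474, 151) [ 0.631 -0.294  0.06 ] [445.1 250.2]
0.075 (469, 145) [ 0.641 -0.277  0.075] [443.9 239.6]
0.075 (474, 151) [ 0.628 -0.288  0.075] [443.  243.7]
0.09 (469, 145) [ 0.638 -0.271  0.09 ] [441.7 233.2]
0.09 (474, 151) [ 0.624 -0.283  0.09 ] [440.7 237.1]
```

>>> {"fn": "move_arm", "kwargs": {"commands": [{"hand":4,"travel":[0,0.5,3],"twist":[0,0,0]},{"hand":4,"travel":[0,0,3],"twist":[0,0,0]},{"hand":4,"travel":[0,0,2.5],"twist":[0,0,0]},{"hand":4,"travel":[0,0,1.5],"twist":[0,0,0]},{"hand":4,"travel":[0,0,1],"twist":[0,0,0]}]}}

```text
time: 19.75
position: [0.5922, -0.1939, 0.0444]
tool_rot: [0.051, 0.999, 0.001, -0.002]
ft_force: [-0.1, 0.1, -0.7]
grip_width: 0.05
grip_force: 24.9
```

>>> {"fn": "move_arm", "kwargs": {"commands": [{"hand":4,"travel":[0,0,0.6],"twist":[0,0,0]},{"hand":4,"travel":[0,0,0.3],"twist":[0,0,0]},{"hand":4,"travel":[0,0,0.2],"twist":[0,0,0]},{"hand":4,"travel":[0,0,0],"twist":[0,0,0]},{"hand":4,"travel":[0,0,0],"twist":[0,0,0]}]}}

```text
time: 20.17
position: [0.5948, -0.1967, 0.0366]
tool_rot: [0.051, 0.999, -0.0, 0.001]
ft_force: [-0.4, -0.6, -0.1]
grip_width: 0.0502
grip_force: 24.9
```

```bash
python3 - <<'E'
from h import *
go((.592,-.196,.0335,84.1))
E
```

```text
t 20.17 pos [ 0.5948 -0.1967  0.0366] close 84.12 tilt [ 0.09 -0.05] w 0.0502 gf 24.9 F [-0.4 -0.6 -0.1]
  travel cm [0.29 0.04 0.3 ]  twist z deg 0.02
```

>>> {"fn": "move_arm", "kwargs": {"commands": [{"hand":4,"travel":[0.2,0,0.1],"twist":[0,0,0]},{"hand":4,"travel":[0,0,0.1],"twist":[0,0,0]},{"hand":4,"travel":[0,0,0.1],"twist":[0,0,0]},{"hand":5.5,"travel":[0,0,0],"twist":[0,0,0]},{"hand":6.2,"travel":[0,0,0],"twist":[0,0,0]}]}}

```text
time: 20.58
position: [0.5924, -0.1965, 0.0328]
tool_rot: [0.051, 0.999, -0.0, 0.0]
ft_force: [0.2, -0.2, 0.9]
grip_width: 0.0558
grip_force: 0.0
```

>>> {"fn": "move_arm", "kwargs": {"commands": [{"hand":6.2,"travel":[0,0,0],"twist":[0,0,0]},{"hand":6.2,"travel":[0,0,0],"twist":[0,0,0]},{"hand":6.2,"travel":[0,0,-0.5],"twist":[0,0,0]},{"hand":6.2,"travel":[0,0,-2],"twist":[0,0,0]},{"hand":6.2,"travel":[0,0,-4],"twist":[0,0,0]}]}}

```text
time: 21.0
position: [0.589, -0.1947, 0.094]
tool_rot: [0.051, 0.999, 0.002, -0.005]
ft_force: [-0.1, 0.6, -0.2]
grip_width: 0.0619
grip_force: 0.0
```

>>> {"fn": "move_arm", "kwargs": {"commands": [{"hand":7,"travel":[0,0,-4],"twist":[0,0,0]},{"hand":7,"travel":[0,0,-2],"twist":[0,0,0]},{"hand":7,"travel":[0,0,0],"twist":[0,0,0]},{"hand":7,"travel":[0,0,0],"twist":[0,0,0]}]}}

```text
time: 21.33
position: [0.593, -0.1967, 0.1595]
tool_rot: [0.051, 0.999, -0.001, 0.002]
ft_force: [0.3, -0.2, -1.1]
grip_width: 0.0695
grip_force: 0.0
```

```bash
python3 - <<'E'
from h import *
go((.4317,-.02,.15,75.2),(.4317,-.02,.03,75.2))
E
```

```text
t 21.33 pos [ 0.593  -0.1967  0.1595] close 84.11 tilt [ 0.19 -0.1 ] w 0.0695 gf 0.0 F [ 0.3 -0.2 -1.1]
  travel cm [17.86 15.92  0.86]  twist z deg 8.91
  travel cm [ 0.  0. 12.]  twist z deg -0.00
```

>>> {"fn": "move_arm", "kwargs": {"commands": [{"hand":7,"travel":[3,2.7,0],"twist":[0,0,0]},{"hand":7,"travel":[3,2.7,0],"twist":[0,0,0]},{"hand":7,"travel":[3,2.7,0],"twist":[0,0,0]},{"hand":7,"travel":[3,2.7,0],"twist":[0,0,0]},{"hand":7,"travel":[3,2.7,0],"twist":[0,0,0]}]}}

```text
time: 21.75
position: [0.4539, -0.045, 0.156]
tool_rot: [0.052, 0.999, 0.001, -0.002]
ft_force: [0.7, 0.9, 0.9]
grip_width: 0.0698
grip_force: 0.0
```

>>> {"fn": "move_arm", "kwargs": {"commands": [{"hand":7,"travel":[2.8,2.4,0],"twist":[0,0,0]},{"hand":7,"travel":[0,0,0],"twist":[0,0,4.5]},{"hand":7,"travel":[0,0,0],"twist":[0,0,4.4]},{"hand":7,"travel":[0,0,0],"twist":[0,0,0]},{"hand":7,"travel":[0,0,0],"twist":[0,0,0]}]}}

```text
time: 22.17
position: [0.4307, -0.0196, 0.1567]
tool_rot: [0.128, 0.992, 0.0, -0.001]
ft_force: [-0.8, 0.1, 0.3]
grip_width: 0.0703
grip_force: 0.0
```

```bash
python3 - <<'E'
from h import *
go((.4317,-.02,.03,75.2))
E
```

```text
t 22.17 pos [ 0.4307 -0.0196  0.1567] close 75.33 tilt [-0.13  0.04] w 0.0703 gf 0.0 F [-0.8  0.1  0.3]
  travel cm [-1.300e-01 -1.000e-02  1.267e+01]  twist z deg 0.13
```

>>> {"fn": "move_arm", "kwargs": {"commands": [{"hand":7,"travel":[-0.1,0,3.5],"twist":[0,0,0]},{"hand":7,"travel":[0,0,3.5],"twist":[0,0,0]},{"hand":7,"travel":[0,0,2.5],"twist":[0,0,0]},{"hand":7,"travel":[0,0,1.3],"twist":[0,0,0]},{"hand":7,"travel":[0,0,0.9],"twist":[0,0,0]}]}}

```text
time: 22.58
position: [0.4314, -0.0202, 0.0382]
tool_rot: [0.128, 0.992, 0.0, -0.002]
ft_force: [-0.4, 0.1, -1.0]
grip_width: 0.0701
grip_force: 0.0
```

>>> {"fn": "move_arm", "kwargs": {"commands": [{"hand":7,"travel":[0,0,0.5],"twist":[0,0,0]},{"hand":7,"travel":[0,0,0.3],"twist":[0,0,0]},{"hand":7,"travel":[0,0,0.1],"twist":[0,0,0]},{"hand":3.5,"travel":[0,0,0],"twist":[0,0,0]},{"hand":3.5,"travel":[0,0,0],"twist":[0,0,0]}]}}

```text
time: 23.0
position: [0.4329, -0.0203, 0.0322]
tool_rot: [0.129, 0.992, -0.0, 0.001]
ft_force: [0.6, -0.6, -1.1]
grip_width: 0.0628
grip_force: 0.0
```

>>> {"fn": "move_arm", "kwargs": {"commands": [{"hand":3.5,"travel":[0,0,0],"twist":[0,0,0]},{"hand":3.5,"travel":[0,0,0],"twist":[0,0,0]},{"hand":3.5,"travel":[0,0,0],"twist":[0,0,0]},{"hand":3.5,"travel":[0,0,0],"twist":[0,0,0]},{"hand":3.5,"travel":[0,0,0],"twist":[0,0,0]}]}}

```text
time: 23.42
position: [0.4327, -0.0201, 0.032]
tool_rot: [0.129, 0.992, -0.0, 0.0]
ft_force: [0.2, 0.8, 5.2]
grip_width: 0.0447
grip_force: 24.9
```

>>> {"fn": "move_arm", "kwargs": {"commands": [{"hand":3.5,"travel":[0,0,-0.5],"twist":[0,0,0]},{"hand":3.5,"travel":[0,0,-2],"twist":[0,0,0]},{"hand":3.5,"travel":[0,0,-3.5],"twist":[0,0,0]},{"hand":3.5,"travel":[0,0,-4],"twist":[0,0,0]},{"hand":3.5,"travel":[0,0,-2],"twist":[0,0,0]}]}}

```text
time: 23.83
position: [0.4331, -0.0203, 0.1546]
tool_rot: [0.129, 0.992, -0.0, 0.002]
ft_force: [1.5, -0.3, -1.9]
grip_width: 0.0447
grip_force: 24.9
```

```bash
python3 - <<'E'
from h import *
go((.4743,-.2091,.15,-5.9),(.4743,-.2091,.037,-5.9))
print(robot.get_obs()['q'])
snap('scene','s7')
b=cv2.imread('pics/s7.png')[100:320,220:480]
cv2.imwrite('pics/m7.png',cv2.resize(b,None,fx=2.7,fy=2.7))
E
```

```text
t 23.83 pos [ 0.4331 -0.0203  0.1546] close 75.23 tilt [ 0.18 -0.06] w 0.0447 gf 24.9 F [ 1.5 -0.3 -1.9]
  travel cm [ -8.8  -17.21   0.49]  twist z deg 81.13
  travel cm [ 0.   0.  11.3]  twist z deg -0.00
[-3.05623251e-01  4.16261020e-01  1.98391420e+00 -1.16750654e-04
  7.38132297e-01 -1.61853765e+00]
```

View pics/m7.png

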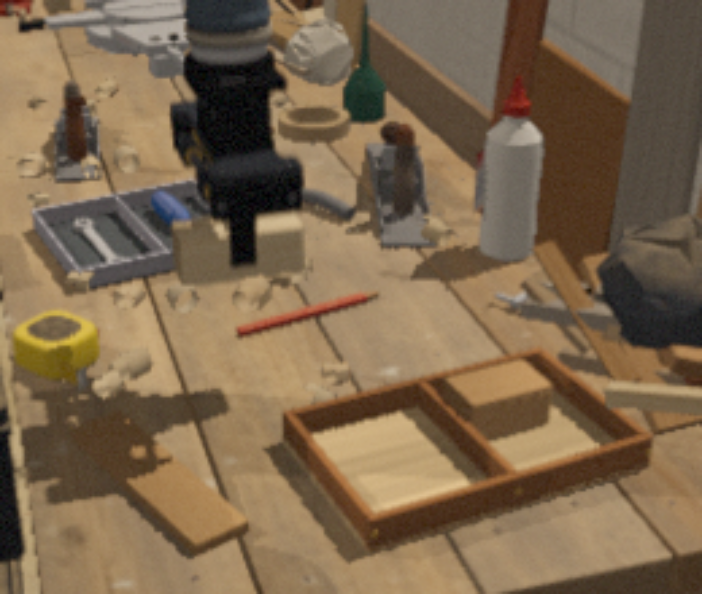

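The short block sits flat in the far bay, and the pine block is held level. The pencil is still in place.

>>> {"fn": "move_arm", "kwargs": {"commands": [{"hand":3.5,"travel":[-0.8,-1.7,0],"twist":[0,0,0]},{"hand":3.5,"travel":[-1.8,-3.5,0],"twist":[0,0,0]},{"hand":3.5,"travel":[-1.8,-3.5,0],"twist":[0,0,0]},{"hand":3.5,"travel":[-1.8,-3.5,0],"twist":[0,0,0]},{"hand":3.5,"travel":[-1.8,-3.5,0],"twist":[0,0,0]}]}}

```text
time: 24.3
position: [0.4691, -0.1936, 0.1511]
tool_rot: [0.129, 0.992, 0.0, -0.001]
ft_force: [0.1, 0.3, -2.6]
grip_width: 0.0449
grip_force: 24.9
```

>>> {"fn": "move_arm", "kwargs": {"commands": [{"hand":3.5,"travel":[-0.8,-1.5,0],"twist":[0,0,0]},{"hand":3.5,"travel":[0,0,0],"twist":[0,0,6]},{"hand":3.5,"travel":[0,0,0],"twist":[0,0,7]},{"hand":3.5,"travel":[0,0,0],"twist":[0,0,7]},{"hand":3.5,"travel":[0,0,0],"twist":[0,0,7]}]}}

```text
time: 24.72
position: [0.4726, -0.2082, 0.1507]
tool_rot: [0.36, 0.933, 0.0, -0.001]
ft_force: [0.9, 0.2, -1.6]
grip_width: 0.0448
grip_force: 24.9
```

>>> {"fn": "move_arm", "kwargs": {"commands": [{"hand":3.5,"travel":[0,0,0],"twist":[0,0,7]},{"hand":3.5,"travel":[0,0,0],"twist":[0,0,7]},{"hand":3.5,"travel":[0,0,0],"twist":[0,0,7]},{"hand":3.5,"travel":[0,0,0],"twist":[0,0,7]},{"hand":3.5,"travel":[0,0,0],"twist":[0,0,7]}]}}

```text
time: 25.13
position: [0.4727, -0.2079, 0.1508]
tool_rot: [0.623, 0.782, -0.0, -0.001]
ft_force: [-0.5, 0.4, -1.9]
grip_width: 0.045
grip_force: 24.9
```

>>> {"fn": "move_arm", "kwargs": {"commands": [{"hand":3.5,"travel":[0,0,0],"twist":[0,0,7]},{"hand":3.5,"travel":[0,0,0],"twist":[0,0,7]},{"hand":3.5,"travel":[0,0,0],"twist":[0,0,5]},{"hand":3.5,"travel":[0,0,0],"twist":[0,0,0]},{"hand":3.5,"travel":[0,0,0],"twist":[0,0,0]}]}}

```text
time: 25.55
position: [0.473, -0.2082, 0.151]
tool_rot: [0.741, 0.672, -0.0, -0.001]
ft_force: [0.0, -0.5, -0.9]
grip_width: 0.0447
grip_force: 24.9
```

```bash
python3 - <<'E'
from h import *
go((.4743,-.2091,.0385,-5.9))
E
```

```text
t 25.55 pos [ 0.473  -0.2082  0.151 ] close -5.63 tilt [-0.09  0.06] w 0.0447 gf 24.9 F [ 0.  -0.5 -0.9]
  travel cm [-0.09  0.16 11.25]  twist z deg 0.27
```

>>> {"fn": "move_arm", "kwargs": {"commands": [{"hand":3.5,"travel":[0,0.1,3],"twist":[0,0,0]},{"hand":3.5,"travel":[0,0,3],"twist":[0,0,0]},{"hand":3.5,"travel":[0,0,2.2],"twist":[0,0,0]},{"hand":3.5,"travel":[0,0,1.2],"twist":[0,0,0]},{"hand":3.5,"travel":[0,0,0.8],"twist":[0,0,0]}]}}

```text
time: 25.97
position: [0.4735, -0.2081, 0.0476]
tool_rot: [0.741, 0.671, -0.0, -0.002]
ft_force: [-0.2, -0.4, -1.1]
grip_width: 0.0446
grip_force: 24.9
```

>>> {"fn": "move_arm", "kwargs": {"commands": [{"hand":3.5,"travel":[0,0,0.5],"twist":[0,0,0]},{"hand":3.5,"travel":[0,0,0.3],"twist":[0,0,0]},{"hand":3.5,"travel":[0,0,0.2],"twist":[0,0,0]},{"hand":3.5,"travel":[0,0,0.1],"twist":[0,0,0]},{"hand":3.5,"travel":[0,0,0],"twist":[0,0,0]}]}}

```text
time: 26.38
position: [0.475, -0.2092, 0.0391]
tool_rot: [0.742, 0.671, 0.0, 0.001]
ft_force: [0.3, 0.8, -2.3]
grip_width: 0.0448
grip_force: 24.9
```

>>> {"fn": "move_arm", "kwargs": {"commands": [{"hand":5,"travel":[0,0,0],"twist":[0,0,0]},{"hand":5,"travel":[0,0,0],"twist":[0,0,0]},{"hand":6,"travel":[0,0,0],"twist":[0,0,0]},{"hand":6,"travel":[0,0,0],"twist":[0,0,0]},{"hand":6,"travel":[0,0,0],"twist":[0,0,0]}]}}

```text
time: 26.8
position: [0.4747, -0.2091, 0.0388]
tool_rot: [0.742, 0.671, 0.0, 0.0]
ft_force: [-0.3, 0.5, 0.6]
grip_width: 0.0585
grip_force: 0.0
```

>>> {"fn": "move_arm", "kwargs": {"commands": [{"hand":6,"travel":[0,0,-0.5],"twist":[0,0,0]},{"hand":6,"travel":[0,0,-2],"twist":[0,0,0]},{"hand":6,"travel":[0,0,-4],"twist":[0,0,0]},{"hand":6,"travel":[0,0,-4],"twist":[0,0,0]},{"hand":6,"travel":[0,0,-4],"twist":[0,0,0]}]}}

```text
time: 27.22
position: [0.474, -0.2086, 0.1851]
tool_rot: [0.742, 0.67, -0.0, -0.001]
ft_force: [1.2, -0.3, -1.2]
grip_width: 0.0604
grip_force: 0.0
```

>>> {"fn": "move_arm", "kwargs": {"commands": [{"hand":6,"travel":[4,0,0],"twist":[0,0,0]},{"hand":6,"travel":[4,0,0],"twist":[0,0,0]},{"hand":6,"travel":[4,0,0],"twist":[0,0,0]},{"hand":6,"travel":[0,0,0],"twist":[0,0,0]},{"hand":6,"travel":[0,0,0],"twist":[0,0,0]}]}}

```text
time: 27.63
position: [0.4863, -0.0875, 0.184]
tool_rot: [0.74, 0.672, -0.0, 0.0]
ft_force: [0.7, -0.1, -0.1]
grip_width: 0.0603
grip_force: 0.0
```

```bash
python3 - <<'E'
from h import *
go()
snap('scene','s8');snap('top','t8')
b=cv2.imread('pics/s8.png')[120:320,200:480]; a=cv2.imread('pics/t8.png')[100:300,140:500]
cv2.imwrite('pics/m8.png',cv2.resize(np.vstack([a,np.hstack([b,np.zeros((200,80,3),np.uint8)])])[:400],None,fx=1.5,fy=1.5))
E
```

```text
t 27.63 pos [ 0.4863 -0.0875  0.184 ] close -5.53 tilt [-0.01 -0.01] w 0.0603 gf 0.0 F [ 0.7 -0.1 -0.1]
```

View pics/m8.png

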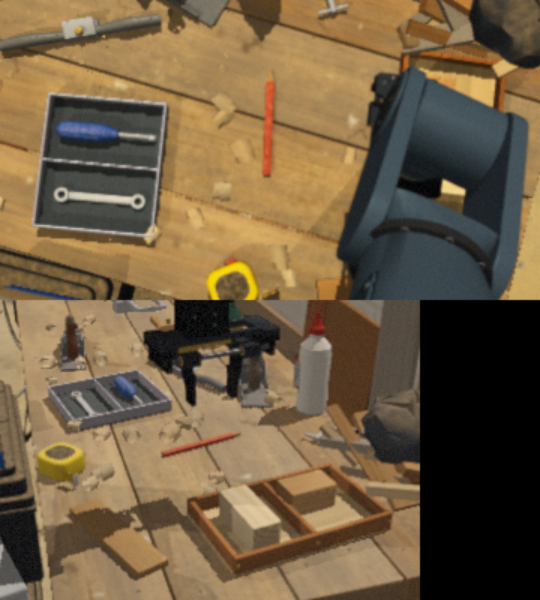

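All four items lie flat in their own bays, the pencil is unmoved, and the arm is clear. I'm handing the job in.

```bash
python3 -c "
from rig import robot; print(robot.hand_in())"
```

```text
the job is handed in; nothing more can be done
None
```

The job is handed in: driver and spanner are along their tray bays, both blocks are flat in the box and the pencil is unmoved (27.6 s), but on the first descent the fingertips hit the bench and one wrist reading was 120.7 N, over the 120 N limit, so it may be judged a fail.

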